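# Load the chamber vacuum packer and hold its lid down on the seal

### The job

Get the small white wrapped block of cheese ready for vacuum sealing: lay it flat in the chamber of the steel vacuum packer with the gathered tail of its wrapper pointing to the machine's front, over the sealing bar, draw it forward until the block butts squarely against the bar, and let go of it. Then swing the clear lid down and press its black lip until the rubber seal is squeezed and the lid comes up against its stop, firmly but without forcing it. Finish while still holding the lid pressed down (it springs open if let go), and leave the other goods standing where they are.

Things in the scene. Friction and masses are not known exactly. Their poses are not given: they have to be found in the camera images.
- pack: small white wrapped block of cheese, about 0.23 kg; the solid block is 88 mm long (own x from -55 to +33 mm), 63 mm wide (own y, rounded sides) and 45 mm high; the gathered tail of the wrapper sticks out 25 mm farther at its +x end and is thin and yields. Origin: underside, on the centre line, z up, x toward the tail. It starts lying flat on the worktop.
- pack_end (a point): point on the underside of the block at the foot of its tail end (33 mm along its +x from its origin): the end face that must meet the sealing bar; axes as the block's
- machine: table-top chamber vacuum packer, steel, fixed, 295 mm deep (x), 240 mm wide (y), 90 mm high; its front with the control panel faces its own -x (roughly the robot). Origin: centre of the underside, z up. Chamber open to the top: x from -100 to +80 mm, y from -88 to +88 mm, floor 30 mm above the worktop, walls up to 90 mm.
- bar_face (a point): foot of the rear face of the sealing bar, at its middle, at chamber-floor level; axes as the machine's. The bar (aluminium, copper strip on top, 20 mm deep, 160 mm long, 18 mm high) runs along the machine's y at the front of the chamber, from here toward -x; the block's tail end butts against this face, coming from +x.
- hinge (a point): middle of the lid's hinge axis (runs along the machine's y), at the rear of the chamber, 96 mm above the worktop; axes as the machine's
- lid (a joint): lid angle, rad: 1.45 wide open (the start, nearly upright), 0 shut on its stop, which is rigid. Spring hinges push it open (2 N at the lip when wide open, 6 N when nearly shut). From 0.028 rad down it also squeezes the rubber seal; the push needed at the lip grows to about 15 N at the stop.
- lid_lip (a point): middle of the outer face of the lid's black lip (110 mm wide in y, 34 mm deep, 14 mm thick), 221 mm from the hinge axis and 8 mm outside its plane; here the lid is pressed down. z points out of the lid (up when shut); moves with the lid. The lid itself is a clear flat plate, 222 mm wide, 10 mm thick, reaching from the hinge to 216 mm, outer face 6.5 mm outside the hinge plane.
- wedge: pale cheese wedge with a label, 129x86x60 mm, bystander; origin centre of underside
- olive_jar: olive jar with a red lid, 62 mm across, 86 mm high, bystander; origin centre of underside
- price_card: white price card in a wooden foot, 62 mm wide, 59 mm high, bystander; origin centre of underside
- honey_jar: honey jar with a white lid, 60 mm across, 99 mm high, bystander; origin centre of underside
Not all that is in view belongs to the job. Leave any purple look-alike of the pack alone.

How it is judged:
On the way, in this order (a step that is already met when the one before it is completed fails the run):
1. the block lies in the chamber against the sealing bar, tail to the front, let go, lid still open (x of pack_end in the frame of bar_face between -0.006 and 0.006 m and y of pack_end in the frame of bar_face between -0.05 and 0.05 m and z of pack_end in the frame of bar_face between -0.006 and 0.006 m and angle between the x axis of pack and the x axis of machine, either way round below 0.15 rad and angle between pack's own z axis and vertical below 0.1 rad and contact force between the fingers and pack below 0.2 N and value of joint lid above 1 rad), for 0.2 s.
2. the lid is pressed down on its stop by the fingers (value of joint lid below 0.012 rad and contact force between the fingers and lid between 5 and 45 N), for 0.3 s.
At the end, for the whole second after the job is handed in: The program ends with the fingers holding the lid shut: lid within 0.012 rad of its stop, pressed with 5 to 45 N; the block lies flat in the chamber with its tail end within 6 mm of the sealing bar's rear face, within 50 mm of the bar's middle, square to it within 0.15 rad (all of step 2 and x of pack_end in the frame of bar_face between -0.006 and 0.006 m and y of pack_end in the frame of bar_face between -0.05 and 0.05 m and z of pack_end in the frame of bar_face between -0.006 and 0.006 m and angle between the x axis of pack and the x axis of machine, either way round below 0.15 rad and angle between pack's own z axis and vertical below 0.1 rad); the arm keeps its last pose, push and grip.
It fails at once if the pale cheese wedge is pushed more than 25 mm or tipped (distance of wedge from where it was at the start of the episode above 0.025 m or angle between wedge's own z axis and vertical above 0.35 rad).
It fails at once if the olive jar is pushed more than 25 mm or tipped (distance of olive_jar from where it was at the start of the episode above 0.025 m or angle between olive_jar's own z axis and vertical above 0.35 rad).
It fails at once if the price card is pushed more than 25 mm or tipped (distance of price_card from where it was at the start of the episode above 0.025 m or angle between price_card's own z axis and vertical above 0.35 rad).
It fails at once if the honey jar is pushed more than 25 mm or tipped (distance of honey_jar from where it was at the start of the episode above 0.025 m or angle between honey_jar's own z axis and vertical above 0.35 rad).
It fails at once if the lid is forced with more than 60 N (contact force between any of the arm, the fingers and lid above 60 N).
It also fails if it takes over 72 s, if anything falls off the work surface, if the arm or the gripper's body presses on something with over 40 N, if the wrist force passes 120 N, or if a joint passes its speed limit or range.

### The arm

A 7-joint arm with a two-finger parallel gripper is mounted at the origin on a cart in front of the work surface, level with it; the furniture and walls round the work are solid. World frame = base frame: x ahead of the robot, y to its left, z up, the work surface at z = 0. Lengths are in m, angles in rad, forces in N, time in s.
With the tool pointing down it reaches from about 0.425 to 0.95 m from the base axis. Payload 4.7 kg.
Tool frame: the origin (TCP) lies on the centre line of the jaws, within the pads' length; the fingertips stand 11 mm ahead of it and the grasp point (between the pads) lies 8 mm behind it; z points along the fingers, y is the line along which they close (so a half turn about z gives the same grasp; the last joint's range is limited). The gripper opens to 85 mm and grips with 20 to 120 N. Pads are 22 mm wide; open, the fingers measure 114 mm over their backs; the gripper's body (76 mm by 85 mm) begins 54 mm behind the grasp point. The pads swing forward as they close: fully open they stand 13 mm farther back than shut.
Start: joints at [1.165, 0.469, -0.049, 1.532, 0.024, 1.141, -0.082], TCP at [0.248, -0.628, 0.242] pointing down, gripper open.
Joint ranges: [-2.59, 2.59], [-0.33, 1.99], [-1.39, 1.29], [0.1, 2.45], [-1.04, 4.18], [0.21, 1.99], [-2.66, 2.66]. Speed limits (rad/s): [2.57, 2.57, 3.14, 3.14, 3.14, 3.14, 3.14].

### API

Orientations are given as a 3x3 rotation matrix whose columns are the frame's x, y, z axes.
In Python, from cell import sense, read_camera, sign_off gives the robot as it stands.
- The arm moves only by the tool servo_tool, never from a script. Its argument "commands" is a list of rows, each an object of numbers: "fingers": the opening, from -1 (shut) to 1 (fully open); "dx", "dy", "dz": the shift along the tool's x, y, z in normalised numbers (1 is 400 mm); "spin": the turn about the tool's z in fractions of the full range, 1 being 2 rad. A call has 1 to 10 rows; each row is the pose to reach, as a shift and turn from the pose commanded when the call began, along the tool's axes at that moment; what a row does not reach only later rows make up. A row lasts 1/12 s, in which the tool goes at most 41.7 mm and 7.16 degrees, less where a joint would pass 70% of its speed; a pose out of reach is approached as far as the arm can. No shift or turn number may pass 1 either way. A call with a gripper value outside its range is refused whole. The fingers move at their own pace and stop on an object; "grip_force" is the grip in N (left out, the last holds). Time passes only in rows, so rows that repeat a pose let the fingers close. It gives the time, the measured TCP pose, the force, the opening and the grip force at its end, in the units of the state.
- sense(): the state, without advancing time (a new reading comes with each control period).
- read_camera(name): name is "scene" or "top" or "wrist"; returns a dict with "img" (384x512x3 uint8, blue, green, red), "fovy" (degrees; the focal length in pixels is half the picture's height over the tangent of half this angle, whatever the lens; pixels are square), "cx", "cy" (the principal point, pixels), "dist_coeffs" ([k1, k2, p1, p2, k3] as OpenCV has them; the pictures are not rectified), "R" (3x3) and "t" (3): a world point X has camera coordinates R X + t; the wrist camera has in their place "tool_from_camera" (4x4, takes a point from camera to tool coordinates, whose origin is the TCP and whose axes are the flange's). Camera axes: x right, y down, z forward; pixel columns grow to the right and rows downward; lengths in m; the calibration is good to about 2 mm. A picture is of the moment at which its call begins: read the wrist's pose just before it. There is no depth.
- sign_off(): hands the job in; it is judged then, once.
The state is a dict: "clock": time; "joint_positions": joint angles; "joint_velocities": joint speeds; "joint_efforts": joint torques, N m; "ee_pos": TCP position; "ee_rot": TCP orientation; "force": force on the tool from outside, world axes, zero at the start; "moment": the same for the moment, N m; "width": finger opening in m; "grip_force": force on a finger pad.
Only numpy, scipy, OpenCV 4.12 (cv2) and the standard library are available. Lean on these libraries where they do the work, as an engineer would, in place of code of your own. Each camera call takes 0.05 s, during which the arm holds its last target. There are 200 camera calls.

## Working session

There is one attempt and no reset: what is moved stays moved. The work goes in short steps, Python scripts to look and compute and a tool call to move; the robot and the scene stay as the last step left them, time stands still between calls to the robot, and variables do not carry over. Pictures are saved under pics/ and viewed, at most 10 in all, crops included, and the job is handed in when it is done.

Besides the shell and the picture viewer there is one more tool, called after "Emit:" as name(argument=value, ...) on one line, values as JSON. servo_tool: Moves the arm, as the interface text tells. Its arguments: {"type":"object","properties":{"commands":{"type":"array","items":{"type":"object","properties":{"fingers":{"type":"number"},"dx":{"type":"number"},"dy":{"type":"number"},"dz":{"type":"number"},"spin":{"type":"number"}}}},"grip_force":{"type":"number"}},"required":["commands"]}

```bash
mkdir -p pics
cat > h.py <<'E'
import numpy as np, cv2
from cell import sense, read_camera
def K(c):
    f=c["img"].shape[0]/2/np.tan(np.radians(c["fovy"])/2)
    return np.array([[f,0,c["cx"]],[0,f,c["cy"]],[0,0,1.]])
def ray(c,uv,s=None):
    p=cv2.undistortPoints(np.array(uv,float).reshape(-1,1,2),K(c),np.array(c["dist_coeffs"],float)).reshape(-1,2)
    d=np.c_[p,np.ones(len(p))]
    if "R" in c:
        R=np.array(c["R"]);t=np.array(c["t"]); return -R.T@t, d@R
    T=np.array(c["tool_from_camera"]);Re=np.array(s["ee_rot"]);
    return np.array(s["ee_pos"])+Re@T[:3,3], d@(Re@T[:3,:3]).T
def onz(c,uv,z,s=None):
    o,d=ray(c,uv,s); return o+d*((z-o[2])/d[:,2])[:,None]
def tri(r1,r2):
    (o1,d1),(o2,d2)=r1,r2; A=np.c_[d1,-d2]; k=np.linalg.lstsq(A,o2-o1,rcond=None)[0]
    a,b=o1+k[0]*d1,o2+k[1]*d2; return (a+b)/2,np.linalg.norm(a-b)
def proj(c,P):
    P=np.array(P,float).reshape(-1,3)
    return cv2.projectPoints(P,cv2.Rodrigues(np.array(c["R"]))[0],np.array(c["t"],float),K(c),np.array(c["dist_coeffs"],float))[0].reshape(-1,2)
E
python3 - <<'E'
from h import *
s=sense();print(s)
for n in("scene","top"):
    c=read_camera(n);np.save(n+".npy",c,allow_pickle=True);cv2.imwrite(f"pics/{n}0.png",cv2.resize(c["img"],(800,600),interpolation=cv2.INTER_CUBIC))
    print(n,c["fovy"],-np.array(c["R"]).T@c["t"],c["dist_coeffs"])
E
```

```text
{'clock': 0.0, 'joint_positions': array([ 1.16506287,  0.46944591, -0.04862602,  1.53370855,  0.02407046,
        1.14100053, -0.08227603]), 'joint_velocities': array([-0.00091021,  0.00019679, -0.00143533, -0.00210833,  0.00153184,
       -0.00039125, -0.00051085]), 'joint_efforts': array([ 9.99889344e-04, -5.10301745e+01, -4.65660193e-02, -2.37710685e+01,
        1.05557375e-02,  7.54308421e-03,  2.56596263e-05]), 'ee_pos': array([ 0.2482092 , -0.62709193,  0.24125228]), 'ee_rot': array([[ 9.29808257e-01,  3.68043517e-01, -7.58258854e-04],
       [ 3.68044297e-01, -9.29806462e-01,  1.82709065e-03],
       [-3.25851120e-05, -1.97791682e-03, -9.99998043e-01]]), 'force': array([0.18868057, 0.16881613, 0.36517489]), 'moment': array([-0.04253383,  0.00501542, -0.00999444]), 'grip_force': 0.0, 'width': 0.08522841524269606}
scene 42.1467087235841 [-0.45790066  0.71867345  1.18005531] [0.00596974 0.         0.         0.         0.        ]
top 54.725621979708784 [ 4.13538664e-01 -3.23511316e-04  1.21393742e+00] [-0.09281135  0.          0.          0.          0.        ]
```

View pics/scene0.png

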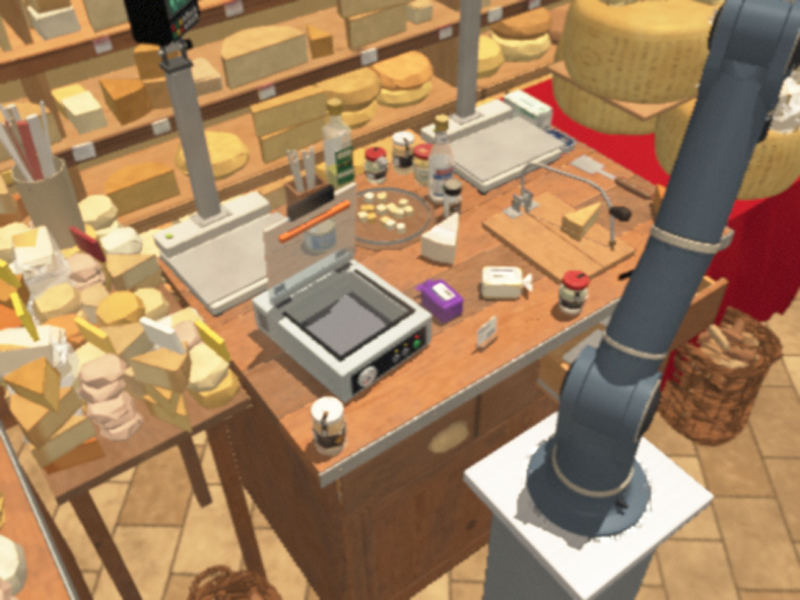

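View pics/top0.png

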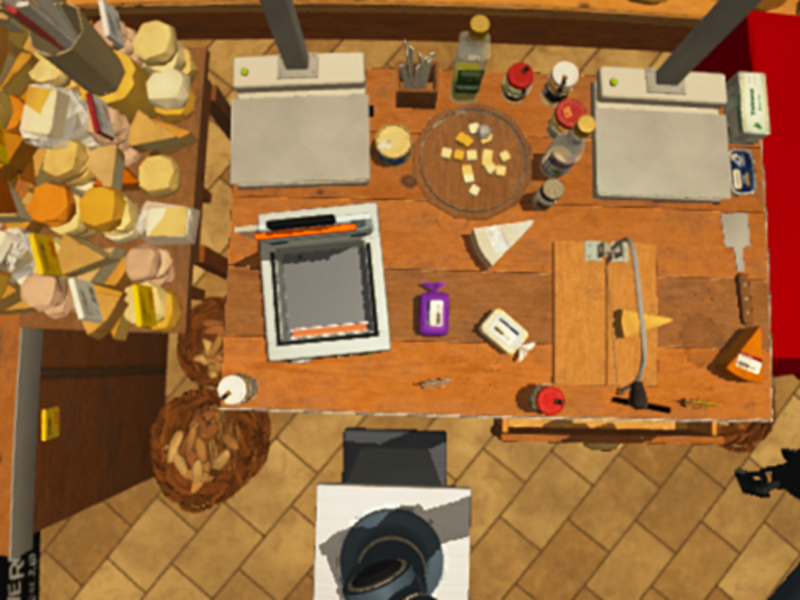

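The scene view shows the white pack at (503,283), the purple look-alike at (440,298) and the machine at (345,325) with its lid upright. In the top view the pack is at (503,332) with its tail to the lower right (525,350). The machine's corners are at (262,210), (380,205), (388,350) and (270,360), and its copper bar is at (330,330).

Run:
```python
from h import *
T=np.load("top.npy",allow_pickle=True).item();S=np.load("scene.npy",allow_pickle=True).item()
def white(c,x0,y0,x1,y1):
    h=cv2.cvtColor(c["img"],cv2.COLOR_BGR2HSV); m=((h[...,1]<90)&(h[...,2]>150)).astype(np.uint8)
    k=np.zeros_like(m);k[y0:y1,x0:x1]=m[y0:y1,x0:x1]
    n,l,st,ce=cv2.connectedComponentsWithStats(k); i=1+st[1:,4].argmax(); return (l==i),ce[i],st[i]
mt,ct,st=white(T,300,190,348,234); ms,cs,ss=white(S,300,165,345,195)
print(ct,st,cs,ss)
p,e=tri((lambda r:(r[0],r[1][0]))(ray(T,ct)),(lambda r:(r[0],r[1][0]))(ray(S,cs)));print("pack tri centre",p,e)
print("pack onz .04",onz(T,ct,.04))
mc=np.array([(262,210),(380,205),(388,350),(270,360)])*.64
print("machine z.09",onz(T,mc,.09).round(3)); print("purple",onz(T,[(434*.64,312*.64)],.045))
print("others: wedge,olive,card,honey",onz(T,np.array([(500,242),(549,400),(433,383),(236,390)])*.64,.06).round(3))
a=cv2.resize(T["img"][120:240,135:255],(600,600),interpolation=cv2.INTER_CUBIC); b=cv2.resize(T["img"][180:240,290:350],(200,200),interpolation=cv2.INTER_CUBIC);
im=np.zeros((600,800,3),np.uint8);im[:,:600]=a;im[:200,600:]=b;cv2.imwrite("pics/crop.png",im)
c=read_camera("wrist");print(np.array(c["tool_from_camera"]).round(3),c["fovy"])
```

```text
[324.1835443  213.08016878] [309 199  33  32 474] [322.07961165 179.7592233 ] [308 170  33  20 515]
pack tri centre [ 0.47545693 -0.22441473  0.01767193] 0.002018957678037276
pack onz .04 [[ 0.47367918 -0.22101125  0.04      ]]
machine z.09 [[0.703 0.277 0.09 ]
 [0.718 0.042 0.09 ]
 [0.432 0.018 0.09 ]
 [0.406 0.246 0.09 ]]
purple [[ 0.51194833 -0.07254805  0.045     ]]
others: wedge,olive,card,honey [[ 0.656 -0.203  0.06 ]
 [ 0.342 -0.304  0.06 ]
 [ 0.37  -0.073  0.06 ]
 [ 0.344  0.319  0.06 ]]
[[-0.    -0.961 -0.275  0.069]
 [ 1.     0.    -0.001  0.001]
 [ 0.002 -0.275  0.961 -0.132]
 [ 0.     0.     0.     1.   ]] 65.48308434890755
```

View pics/crop.png

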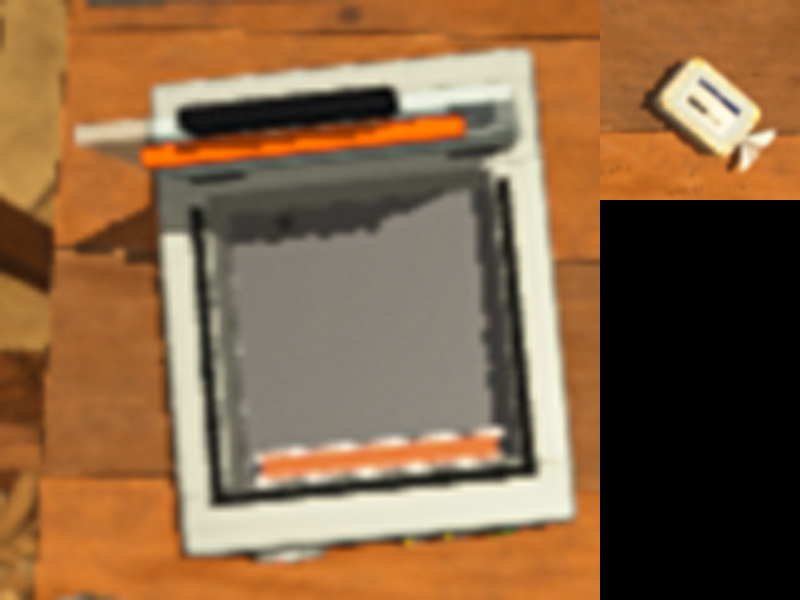

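The crop shows the machine turned about 5°, its bar along (260,465)-(500,445) and the lid lip at the rear. The pack's tail points front-right at about -132° yaw. Next I move over the pack.

Units first: shifts go in shares of 400 mm and turns go in shares of 2 rad. So 0.3 m is 0.75, 0.21 m is 0.525, -26 degrees is -0.2269.

Emit:
servo_tool(commands=[{"dx": 0.075,"dy": -0.0625,"dz": 0,"fingers": 1},{"dx": 0.15,"dy": -0.125,"dz": 0,"spin": -0.0349},{"dx": 0.225,"dy": -0.185,"spin": -0.0698},{"dx": 0.3,"dy": -0.245,"spin": -0.1047},{"dx": 0.375,"dy": -0.3075,"spin": -0.1396},{"dx": 0.45,"dy": -0.3675,"spin": -0.1745},{"dx": 0.525,"dy": -0.43,"spin": -0.2094},{"dx": 0.6,"dy": -0.4925,"spin": -0.2269},{"dx": 0.675,"dy": -0.5525,"dz": 0.025,"spin": -0.2269},{"dx": 0.75,"dy": -0.6125,"dz": 0.05,"spin": -0.2269}])

```text
validation failed for argument at $.co...
```

Converted, 0.3 m is 0.75, 0.27 m is 0.675, -26 degrees is -0.2269.

Emit:
servo_tool(commands=[{"dx": 0.075,"dy": -0.0625,"dz": 0,"spin": 0,"fingers": 1.0},{"dx": 0.15,"dy": -0.125,"dz": 0,"spin": -0.0349,"fingers": 1.0},{"dx": 0.225,"dy": -0.185,"dz": 0,"spin": -0.0698,"fingers": 1.0},{"dx": 0.3,"dy": -0.245,"dz": 0,"spin": -0.1047,"fingers": 1.0},{"dx": 0.375,"dy": -0.3075,"dz": 0,"spin": -0.1396,"fingers": 1.0},{"dx": 0.45,"dy": -0.3675,"dz": 0,"spin": -0.1745,"fingers": 1.0},{"dx": 0.525,"dy": -0.43,"dz": 0,"spin": -0.2094,"fingers": 1.0},{"dx": 0.6,"dy": -0.4925,"dz": 0,"spin": -0.2269,"fingers": 1.0},{"dx": 0.675,"dy": -0.5525,"dz": 0.025,"spin": -0.2269,"fingers": 1.0},{"dx": 0.75,"dy": -0.6125,"dz": 0.05,"spin": -0.2269,"fingers": 1.0}])

```text
clock: 0.98
ee_pos: [0.438, -0.2879, 0.2227]
ee_rot: [[0.675, 0.738, 0.001], [0.738, -0.675, -0.001], [0.0, 0.002, -1.0]]
force: [0.8, -0.2, -0.1]
width: 0.0853
grip_force: 0.0
```

```bash
cat > snap.py <<'E'
import sys
from h import *
s=sense();c=read_camera("wrist");c["s"]=s;np.save(sys.argv[1]+".npy",c,allow_pickle=True)
cv2.imwrite(f"pics/{sys.argv[1]}.png",c["img"]);print(s["ee_pos"],s["clock"])
E
python3 snap.py w1
```

```text
[ 0.43798346 -0.28791309  0.22266735] 0.9833
```

Emit:
servo_tool(commands=[{"dx": 0.075,"dy": -0.02,"dz": 0,"spin": 0,"fingers": 1.0},{"dx": 0.15,"dy": -0.0375,"dz": 0.0375,"spin": 0,"fingers": 1.0},{"dx": 0.185,"dy": -0.0475,"dz": 0.075,"spin": 0,"fingers": 1.0},{"dx": 0.185,"dy": -0.0475,"dz": 0.075,"spin": 0,"fingers": 1.0},{"dx": 0.185,"dy": -0.0475,"dz": 0.075,"spin": 0,"fingers": 1.0}])

```text
clock: 1.45
ee_pos: [0.4727, -0.2214, 0.1916]
ee_rot: [[0.673, 0.74, -0.002], [0.74, -0.673, 0.001], [-0.001, -0.002, -1.0]]
force: [-0.3, -0.3, 0.1]
width: 0.0853
grip_force: 0.0
```

```bash
python3 snap.py w2; python3 -c "
import cv2,numpy as np
a=cv2.imread('pics/w1.png');b=cv2.imread('pics/w2.png');cv2.imwrite('pics/w12.png',cv2.resize(np.vstack([a,b]),(400,600)))"
```

```text
[ 0.47266333 -0.22143099  0.19156669] 1.45
```

View pics/w12.png

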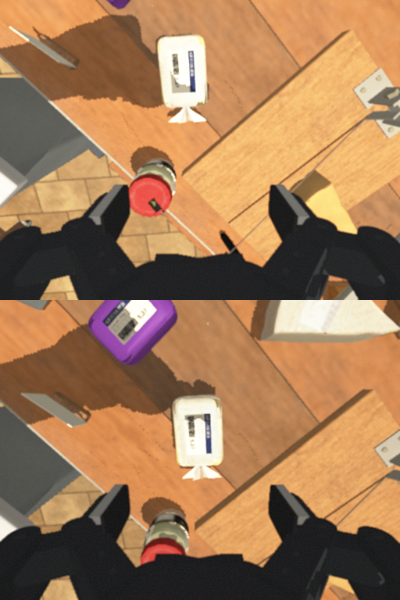

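Upper picture (w1): the pack is at (183,72), with the olive jar below it at (152,195). Lower picture (w2): the pack is at (199,431) with its tail pointing down toward the gripper, and the purple look-alike is at (133,332).

Run:
```python
from h import *
B={"w1":(190,35,285,165),"w2":(210,110,300,240)}
q={}
for n,(x0,y0,x1,y1) in B.items():
    c=np.load(n+".npy",allow_pickle=True).item()
    h=cv2.cvtColor(c["img"],cv2.COLOR_BGR2HSV);m=((h[...,1]<85)&(h[...,2]>140)).astype(np.uint8)
    k=np.zeros_like(m);k[y0:y1,x0:x1]=m[y0:y1,x0:x1]
    k=cv2.morphologyEx(k,cv2.MORPH_CLOSE,np.ones((15,15)));k=cv2.morphologyEx(k,cv2.MORPH_OPEN,np.ones((27,27)))
    ct=max(cv2.findContours(k,0,1)[0],key=cv2.contourArea); r=cv2.minAreaRect(ct); b=cv2.boxPoints(r)
    b=b[np.argsort(b[:,1])]; b=np.r_[b[:2][np.argsort(b[:2,0])],b[2:][np.argsort(b[2:,0])]]
    print(n,r,b.round(1).tolist()); q[n]=(c,b)
    w=onz(c,b,.045,c["s"]); print(w.round(4).tolist(), np.linalg.norm(w[0]-w[1]),np.linalg.norm(w[0]-w[2]),w.mean(0), np.degrees(np.arctan2(*(w[2:].mean(0)-w[:2].mean(0))[[1,0]])))
for i in range(4):
    r=[(lambda r:(r[0],r[1][0]))(ray(c,b[i:i+1],c["s"])) for c,b in q.values()]; print(tri(*r))
```

```text
w1 ((233.5, 100.5), (109.0, 61.0), 90.0) [[203.0, 46.0], [264.0, 46.0], [203.0, 155.0], [264.0, 155.0]]
[[0.4836, -0.1672, 0.045], [0.5262, -0.2061, 0.045], [0.4097, -0.2405, 0.045], [0.4567, -0.2835, 0.045]] 0.05770735311665385 0.10403884897451282 [ 0.46906049 -0.22435871  0.045     ] -133.56381996403434
w2 ((252.99996948242188, 175.0), (103.99998474121094, 61.99999237060547), 90.0) [[222.0, 123.0], [284.0, 123.0], [222.0, 227.0], [284.0, 227.0]]
[[0.485, -0.1644, 0.045], [0.5268, -0.2024, 0.045], [0.4137, -0.2382, 0.045], [0.4599, -0.2801, 0.045]] 0.05652175457150166 0.10260516581714954 [ 0.47137856 -0.22127434  0.045     ] -132.38215748929323
(array([ 0.48341115, -0.16411328,  0.03150203]), np.float64(0.00021172703952864654))
(array([ 0.52769482, -0.20436419,  0.02994618]), np.float64(0.0011087859396322823))
(array([ 0.40710374, -0.24121832,  0.03029343]), np.float64(0.0021502937467358153))
(array([ 0.45581469, -0.28622073,  0.02861284]), np.float64(0.0012839068981034963))
```

Run:
```python
from h import *
B={"w1":(190,35,285,165),"w2":(210,110,300,240)}
R=[]
for n,(x0,y0,x1,y1) in B.items():
    c=np.load(n+".npy",allow_pickle=True).item()
    h=cv2.cvtColor(c["img"],cv2.COLOR_BGR2HSV);m=((h[...,1]<85)&(h[...,2]>140))
    bl=(h[...,0]>100)&(h[...,0]<130)&(h[...,1]>110)
    yy,xx=np.nonzero(bl[y0:y1,x0:x1]); u=[(xx.mean()+x0,yy.mean()+y0)]; o,d=ray(c,u,c["s"]);R.append((o,d[0]));print(n,"blue",len(xx),u)
    for y in range(y0,y1,5):
        x=np.nonzero(m[y,x0:x1])[0]
        if len(x): print(y,x[0]+x0,x[-1]+x0,end=" | ")
    print()
print(tri(*R))
```

```text
w1 blue 66 [(np.float64(246.1969696969697), np.float64(107.0))]
45 229 254 | 50 203 258 | 55 201 259 | 60 201 262 | 65 201 262 | 70 202 262 | 75 202 262 | 80 203 263 | 85 203 263 | 90 204 263 | 95 205 263 | 100 206 264 | 105 206 264 | 110 207 265 | 115 208 265 | 120 208 265 | 125 209 265 | 130 210 261 | 135 213 250 | 140 232 245 | 145 227 252 | 150 221 260 | 155 216 261 | 
w2 blue 68 [(np.float64(266.54411764705884), np.float64(185.75))]
125 229 279 | 130 222 275 | 135 221 277 | 140 221 283 | 145 221 283 | 150 221 283 | 155 222 283 | 160 222 284 | 165 223 283 | 170 224 284 | 175 225 284 | 180 225 284 | 185 226 284 | 190 226 285 | 195 227 285 | 200 228 282 | 205 228 282 | 210 230 271 | 215 247 267 | 220 241 276 | 225 235 282 | 230 247 249 | 
(array([ 0.47598603, -0.23553891,  0.04743116]), np.float64(1.3129368380380974e-05))
```

Run:
```python
from h import *
for n,rows in {"w1":[(60,201,262),(125,209,265),(46,230,230),(136,230,230)],"w2":[(140,221,283),(195,227,285),(123,253,253),(212,256,256)]}.items():
    c=np.load(n+".npy",allow_pickle=True).item();s=c["s"]
    z=.03
    w=np.array([onz(c,[(a,y),(b+1,y)],z,s) for y,a,b in rows]); m=w.mean(1)
    d=m[1]-m[0];print(n,"widths",np.linalg.norm(w[:2,0]-w[:2,1],axis=1),"yaw",np.degrees(np.arctan2(d[1],d[0])),"rear,tail-end",m[2].round(4),m[3].round(4),np.linalg.norm(m[3]-m[2]),"centre",m[2:].mean(0).round(4))
    R=np.array(s["ee_rot"]);print("tool yaw",np.degrees(np.arctan2(R[1,0],R[0,0])), "offset in tool", R.T@(m[2:].mean(0)-s["ee_pos"]))
```

```text
w1 widths [0.06225742 0.06068953] yaw -128.41113860664612 rear,tail-end [ 0.5036 -0.1822  0.03  ] [ 0.4425 -0.2461  0.03  ] 0.08840132677365223 centre [ 0.4731 -0.2141  0.03  ]
tool yaw 47.57647825227571 offset in tool [ 0.07812426 -0.02419732  0.19263244]
w2 widths [0.0614914  0.06065963] yaw -128.22563928764112 rear,tail-end [ 0.5055 -0.1844  0.03  ] [ 0.4465 -0.2538  0.03  ] 0.09116106394706326 centre [ 0.476  -0.2191  0.03  ]
tool yaw 47.705119776305146 offset in tool [0.00410775 0.00122313 0.16156106]
```

Converted, 0.171 m is 0.4275, 0.003 m is 0.0075, -4 degrees is -0.0349.

Emit:
servo_tool(commands=[{"dx": 0.0075,"dy": 0.0025,"dz": 0.0875,"spin": -0.0349,"fingers": 1.0},{"dx": 0.0075,"dy": 0.0025,"dz": 0.175,"spin": -0.0349,"fingers": 1.0},{"dx": 0.0075,"dy": 0.0025,"dz": 0.2625,"spin": -0.0349,"fingers": 1.0},{"dx": 0.0075,"dy": 0.0025,"dz": 0.3375,"spin": -0.0349,"fingers": 1.0},{"dx": 0.0075,"dy": 0.0025,"dz": 0.3875,"spin": -0.0349,"fingers": 1.0},{"dx": 0.0075,"dy": 0.0025,"dz": 0.425,"spin": -0.0349,"fingers": 1.0},{"dx": 0.0075,"dy": 0.0025,"dz": 0.4275,"spin": -0.0349,"fingers": 1.0}])

```text
clock: 2.08
ee_pos: [0.4737, -0.222, 0.0191]
ee_rot: [[0.624, 0.782, -0.005], [0.782, -0.624, 0.001], [-0.002, -0.004, -1.0]]
force: [-0.6, -0.5, -0.4]
width: 0.0854
grip_force: 0.0
```

Emit:
servo_tool(commands=[{"dx": 0,"dy": 0,"dz": 0,"spin": 0,"fingers": -0.5},{"dx": 0,"dy": 0,"dz": 0,"spin": 0,"fingers": -0.5},{"dx": 0,"dy": 0,"dz": 0,"spin": 0,"fingers": -0.5},{"dx": 0,"dy": 0,"dz": 0,"spin": 0,"fingers": -0.5},{"dx": 0,"dy": 0,"dz": 0,"spin": 0,"fingers": -0.5},{"dx": 0,"dy": 0,"dz": 0,"spin": 0,"fingers": -0.5},{"dx": 0,"dy": 0,"dz": 0,"spin": 0,"fingers": -0.5},{"dx": 0,"dy": 0,"dz": 0,"spin": 0,"fingers": -0.5}], grip_force=35)

```text
clock: 2.75
ee_pos: [0.4764, -0.2214, 0.0229]
ee_rot: [[0.622, 0.783, 0.002], [0.783, -0.622, -0.002], [-0.0, 0.002, -1.0]]
force: [-1.5, -1.5, 7.2]
width: 0.058
grip_force: 39.3
```

Converted, -0.18 m is -0.45, -0.02 m is -0.05.

Emit:
servo_tool(commands=[{"dx": 0,"dy": 0,"dz": -0.05,"spin": 0,"fingers": -0.5},{"dx": 0,"dy": 0,"dz": -0.125,"spin": 0,"fingers": -0.5},{"dx": 0,"dy": 0,"dz": -0.2,"spin": 0,"fingers": -0.5},{"dx": 0,"dy": 0,"dz": -0.275,"spin": 0,"fingers": -0.5},{"dx": 0,"dy": 0,"dz": -0.35,"spin": 0,"fingers": -0.5},{"dx": 0,"dy": 0,"dz": -0.4125,"spin": 0,"fingers": -0.5},{"dx": 0,"dy": 0,"dz": -0.45,"spin": 0,"fingers": -0.5},{"dx": 0,"dy": 0,"dz": -0.45,"spin": 0,"fingers": -0.5}])

```text
clock: 3.42
ee_pos: [0.478, -0.2212, 0.2053]
ee_rot: [[0.621, 0.783, 0.008], [0.784, -0.621, -0.004], [0.002, 0.008, -1.0]]
force: [1.2, 0.0, -2.4]
width: 0.0573
grip_force: 39.4
```

Converted, 0.25 m is 0.625, 0.23 m is 0.575, 46.5 degrees is 0.4058.

Emit:
servo_tool(commands=[{"dx": 0.05,"dy": -0.0375,"dz": 0,"spin": 0.0262,"fingers": -0.5},{"dx": 0.125,"dy": -0.09,"dz": 0,"spin": 0.0698,"fingers": -0.5},{"dx": 0.2,"dy": -0.145,"dz": 0,"spin": 0.1222,"fingers": -0.5},{"dx": 0.275,"dy": -0.2,"dz": 0,"spin": 0.1745,"fingers": -0.5},{"dx": 0.35,"dy": -0.255,"dz": 0,"spin": 0.2269,"fingers": -0.5},{"dx": 0.425,"dy": -0.31,"dz": 0,"spin": 0.2793,"fingers": -0.5},{"dx": 0.5,"dy": -0.365,"dz": 0,"spin": 0.3316,"fingers": -0.5},{"dx": 0.575,"dy": -0.42,"dz": 0,"spin": 0.384,"fingers": -0.5},{"dx": 0.625,"dy": -0.455,"dz": 0,"spin": 0.4058,"fingers": -0.5},{"dx": 0.625,"dy": -0.455,"dz": 0,"spin": 0.4058,"fingers": -0.5}])

```text
clock: 4.25
ee_pos: [0.4875, 0.0954, 0.2005]
ee_rot: [[0.995, 0.098, -0.0], [0.098, -0.995, 0.004], [-0.0, -0.004, -1.0]]
force: [-0.2, 0.5, -2.7]
width: 0.0577
grip_force: 39.4
```

```bash
python3 snap.py w3
```

```text
[0.48753448 0.09541353 0.20054751] 4.25
```

View pics/w3.png

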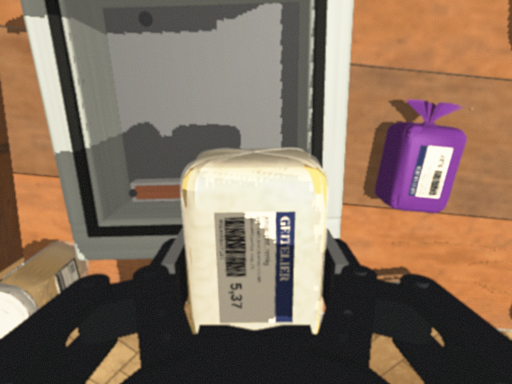

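The wrist view shows the held pack aligned with the tool, its front end around (255,160). The copper bar end is visible at (133-182, 190) and the purple pack at right stays clear.

Run:
```python
from h import *
T=np.load("top.npy",allow_pickle=True).item();W=np.load("w3.npy",allow_pickle=True).item()
def cop(c,x0,y0,x1,y1):
    h=cv2.cvtColor(c["img"],cv2.COLOR_BGR2HSV);m=((h[...,0]<15)&(h[...,1]>90)&(h[...,2]>70)).astype(np.uint8)
    k=np.zeros_like(m);k[y0:y1,x0:x1]=m[y0:y1,x0:x1]; n,l,st,ce=cv2.connectedComponentsWithStats(k);i=1+st[1:,4].argmax()
    ct=max(cv2.findContours((l==i).astype(np.uint8),0,1)[0],key=cv2.contourArea); return st[i],ce[i],cv2.boxPoints(cv2.minAreaRect(ct)),(l==i)
st,ce,b,m=cop(T,180,200,240,222);print(st,ce,b.tolist())
w=onz(T,b,.048);print(w.round(4).tolist());c0=onz(T,[ce],.048)[0];print("bar centre",c0)
st,ce2,b2,m2=cop(W,110,170,183,215);print(st,ce2,b2.tolist());w2=onz(W,b2,.048,W["s"]);print(w2.round(4).tolist())
# left end of strip in both
def left(m): 
    y,x=np.nonzero(m); k=x<x.min()+3; return [(x.min()-.5,y[k].mean())]
a,b_=left(m),left(m2);r1=ray(T,a);r2=ray(W,b_,W["s"]);print(a,b_,tri((r1[0],r1[1][0]),(r2[0],r2[1][0])))
cr=np.array([(152,88),(530,52),(575,518),(188,553)])/5+[135,120]
r=onz(T,cr,.09);print(r.round(4).tolist(),"centre",r.mean(0))
for i,j in((3,0),(2,1)):d=r[j]-r[i];print(np.linalg.norm(d),np.degrees(np.arctan2(d[1],d[0])))
for i,j in((1,0),(2,3)):d=r[j]-r[i];print(np.linalg.norm(d),np.degrees(np.arctan2(d[1],d[0]))-90)
```

```text
[187 207  48   9 228] [210.6754386  210.96491228] [[186.70297241210938, 211.02972412109375], [233.93069458007812, 206.30694580078125], [234.39602661132812, 210.96041870117188], [187.16830444335938, 215.68319702148438]]
[[0.468, 0.2141, 0.048], [0.487, 0.0651, 0.048], [0.4724, 0.0632, 0.048], [0.4533, 0.2119, 0.048]]
bar centre [0.47032534 0.13804161 0.048     ]
[135 185  45  14 574] [157.36062718 191.63414634] [[135.0, 185.0], [179.0, 185.0], [179.0, 198.0], [135.0, 198.0]]
[[0.4669, 0.2115, 0.048], [0.4712, 0.1683, 0.048], [0.4577, 0.1679, 0.048], [0.4533, 0.2117, 0.048]]
[(np.float64(186.5), np.float64(213.0))] [(np.float64(134.5), np.float64(191.24137931034483))] (array([0.46107212, 0.21316545, 0.04842344]), np.float64(0.00265118516191602))
[[0.6929, 0.2838, 0.09], [0.7208, 0.0485, 0.09], [0.4334, 0.0125, 0.09], [0.4053, 0.247, 0.09]] centre [0.56310117 0.14796246 0.09      ]
0.2899835517984575 7.283843685126099
0.2896793264307505 7.126865214935229
0.23694823526242184 6.755472683750753
0.23615198164735737 6.827769528622639
```

Converted, 0.08 m is 0.2, 0.049 m is 0.1225, -1.4 degrees is -0.0122.

Emit:
servo_tool(commands=[{"dx": 0.04,"dy": -0.0375,"dz": 0,"spin": -0.0122,"fingers": -0.5},{"dx": 0.08,"dy": -0.075,"dz": 0,"spin": -0.0122,"fingers": -0.5},{"dx": 0.1225,"dy": -0.1125,"dz": 0,"spin": -0.0122,"fingers": -0.5},{"dx": 0.1225,"dy": -0.1125,"dz": 0,"spin": -0.0122,"fingers": -0.5},{"dx": 0.1225,"dy": -0.1125,"dz": 0.05,"spin": -0.0122,"fingers": -0.5},{"dx": 0.1225,"dy": -0.1125,"dz": 0.1,"spin": -0.0122,"fingers": -0.5},{"dx": 0.1225,"dy": -0.1125,"dz": 0.15,"spin": -0.0122,"fingers": -0.5},{"dx": 0.1225,"dy": -0.1125,"dz": 0.2,"spin": -0.0122,"fingers": -0.5},{"dx": 0.1225,"dy": -0.1125,"dz": 0.2,"spin": -0.0122,"fingers": -0.5},{"dx": 0.1225,"dy": -0.1125,"dz": 0.2,"spin": -0.0122,"fingers": -0.5}])

```text
clock: 5.13
ee_pos: [0.5323, 0.1359, 0.12]
ee_rot: [[0.994, 0.112, -0.004], [0.112, -0.994, -0.002], [-0.004, 0.001, -1.0]]
force: [-0.4, 0.0, -1.6]
width: 0.0577
grip_force: 39.3
```

```bash
python3 snap.py w4
python3 - <<'E'
from h import *
S=read_camera("scene");a=cv2.resize(S["img"][80:260,130:330],(444,400),interpolation=cv2.INTER_CUBIC)
b=cv2.resize(cv2.imread("pics/w4.png"),(356,267));im=np.zeros((400,800,3),np.uint8);im[:,:444]=a;im[:267,444:]=b;cv2.imwrite("pics/c4.png",im)
T=np.load("top.npy",allow_pickle=True).item();print("lip mid",onz(T,[(135+288/5,120+112/5)],.31))
E
```

```text
[0.53229014 0.13587677 0.11995136] 5.1333
lip mid [[0.62730758 0.15885291 0.31      ]]
```

View pics/c4.png

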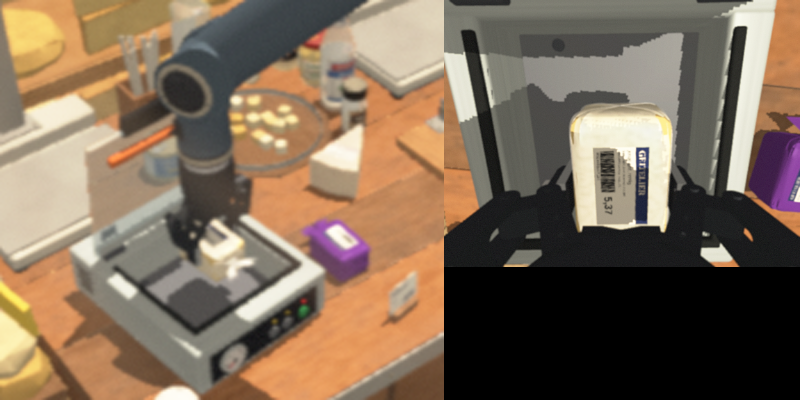

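The scene crop shows the pack held over the chamber with its tail toward the panel at (240,265). The lid stands clear behind the gripper, and the wrist view at right agrees.

Converted, 0.06 m is 0.15, 0.055 m is 0.1375.

Emit:
servo_tool(commands=[{"dx": 0,"dy": 0,"dz": 0.0375,"spin": 0,"fingers": -0.5},{"dx": 0,"dy": 0,"dz": 0.075,"spin": 0,"fingers": -0.5},{"dx": 0,"dy": 0,"dz": 0.1125,"spin": 0,"fingers": -0.5},{"dx": 0,"dy": 0,"dz": 0.1375,"spin": 0,"fingers": -0.5},{"dx": 0,"dy": 0,"dz": 0.15,"spin": 0,"fingers": -0.5},{"dx": 0,"dy": 0,"dz": 0.15,"spin": 0,"fingers": -0.5}])

```text
clock: 5.73
ee_pos: [0.5333, 0.1375, 0.0611]
ee_rot: [[0.994, 0.113, -0.001], [0.113, -0.994, -0.0], [-0.001, 0.0, -1.0]]
force: [-1.0, -0.6, -2.1]
width: 0.0576
grip_force: 39.3
```

Converted, 0.005 m is 0.0125, 0.003 m is 0.0075.

Emit:
servo_tool(commands=[{"dx": 0,"dy": 0,"dz": 0.0075,"spin": 0,"fingers": -0.5},{"dx": 0,"dy": 0,"dz": 0.0125,"spin": 0,"fingers": -0.5},{"dx": 0,"dy": 0,"dz": 0.0125,"spin": 0,"fingers": -0.5}])

```text
clock: 5.98
ee_pos: [0.5337, 0.1377, 0.0566]
ee_rot: [[0.994, 0.113, 0.001], [0.113, -0.994, 0.0], [0.001, -0.0, -1.0]]
force: [-0.1, -0.1, -2.5]
width: 0.0575
grip_force: 39.4
```

Converted, 0.003 m is 0.0075, 0.002 m is 0.005.

Emit:
servo_tool(commands=[{"dx": 0,"dy": 0,"dz": 0.005,"spin": 0,"fingers": -0.5},{"dx": 0,"dy": 0,"dz": 0.0075,"spin": 0,"fingers": -0.5},{"dx": 0,"dy": 0,"dz": 0.0075,"spin": 0,"fingers": -0.5}])

```text
clock: 6.23
ee_pos: [0.5334, 0.1376, 0.0533]
ee_rot: [[0.994, 0.113, 0.0], [0.113, -0.994, -0.0], [0.0, 0.0, -1.0]]
force: [0.8, -0.1, -2.1]
width: 0.0577
grip_force: 39.4
```

Not touching yet (force_z still about the pack's weight). I'll go lower in small steps.

Converted, 0.002 m is 0.005, 0.001 m is 0.0025.

Emit:
servo_tool(commands=[{"dx": 0,"dy": 0,"dz": 0.0025,"spin": 0,"fingers": -0.5},{"dx": 0,"dy": 0,"dz": 0.005,"spin": 0,"fingers": -0.5},{"dx": 0,"dy": 0,"dz": 0.005,"spin": 0,"fingers": -0.5}])

```text
clock: 6.48
ee_pos: [0.5335, 0.1377, 0.0529]
ee_rot: [[0.994, 0.113, 0.0], [0.113, -0.994, -0.001], [0.0, 0.001, -1.0]]
force: [-5.0, -1.8, 10.3]
width: 0.0576
grip_force: 40.8
```

Converted, 0.002 m is 0.005, 0.001 m is 0.0025.

Emit:
servo_tool(commands=[{"dx": 0,"dy": 0,"dz": 0.0025,"spin": 0,"fingers": -0.5},{"dx": 0,"dy": 0,"dz": 0.005,"spin": 0,"fingers": -0.5},{"dx": 0,"dy": 0,"dz": 0.005,"spin": 0,"fingers": -0.5}])

```text
clock: 6.73
ee_pos: [0.5335, 0.1377, 0.0528]
ee_rot: [[0.994, 0.113, 0.001], [0.113, -0.994, -0.002], [0.0, 0.002, -1.0]]
force: [-8.2, -4.1, 25.3]
width: 0.0576
grip_force: 42.5
```

Converted, -0.004 m is -0.01, -0.002 m is -0.005.

Emit:
servo_tool(commands=[{"dx": 0,"dy": 0,"dz": -0.0075,"spin": 0,"fingers": -0.5},{"dx": -0.005,"dy": 0,"dz": -0.0088,"spin": 0,"fingers": -0.5},{"dx": -0.01,"dy": 0,"dz": -0.0088,"spin": 0,"fingers": -0.5},{"dx": -0.01,"dy": 0,"dz": -0.0088,"spin": 0,"fingers": -0.5}])

```text
clock: 7.07
ee_pos: [0.5294, 0.1372, 0.0529]
ee_rot: [[0.994, 0.113, 0.0], [0.113, -0.994, -0.0], [0.0, 0.0, -1.0]]
force: [-0.5, 0.1, 3.0]
width: 0.0577
grip_force: 40.0
```

Emit:
servo_tool(commands=[{"dx": -0.005,"dy": 0,"dz": 0,"spin": 0,"fingers": -0.5},{"dx": -0.0075,"dy": 0,"dz": 0,"spin": 0,"fingers": -0.5},{"dx": -0.0075,"dy": 0,"dz": 0,"spin": 0,"fingers": -0.5}])

```text
clock: 7.32
ee_pos: [0.5269, 0.1371, 0.0529]
ee_rot: [[0.994, 0.113, 0.001], [0.113, -0.994, 0.0], [0.001, -0.0, -1.0]]
force: [1.3, 0.2, 2.3]
width: 0.0577
grip_force: 39.8
```

Converted, -0.003 m is -0.0075, -0.002 m is -0.005.

Emit:
servo_tool(commands=[{"dx": -0.005,"dy": 0,"dz": 0,"spin": 0,"fingers": -0.5},{"dx": -0.0075,"dy": 0,"dz": 0,"spin": 0,"fingers": -0.5},{"dx": -0.0075,"dy": 0,"dz": 0,"spin": 0,"fingers": -0.5}])

```text
clock: 7.57
ee_pos: [0.5235, 0.1367, 0.0529]
ee_rot: [[0.994, 0.113, 0.0], [0.113, -0.994, 0.0], [0.0, -0.0, -1.0]]
force: [2.7, 0.5, 0.7]
width: 0.0578
grip_force: 39.8
```

Converted, -0.003 m is -0.0075, -0.002 m is -0.005.

Emit:
servo_tool(commands=[{"dx": -0.005,"dy": 0,"dz": 0,"spin": 0,"fingers": -0.5},{"dx": -0.0075,"dy": 0,"dz": 0,"spin": 0,"fingers": -0.5},{"dx": -0.0075,"dy": 0,"dz": 0,"spin": 0,"fingers": -0.5}])

```text
clock: 7.82
ee_pos: [0.5203, 0.1363, 0.0529]
ee_rot: [[0.994, 0.113, 0.0], [0.113, -0.994, -0.0], [0.0, 0.0, -1.0]]
force: [1.8, 1.0, 1.6]
width: 0.0576
grip_force: 39.9
```

Converted, -0.002 m is -0.005, -0.001 m is -0.0025.

Emit:
servo_tool(commands=[{"dx": -0.0025,"dy": 0,"dz": 0,"spin": 0,"fingers": -0.5},{"dx": -0.005,"dy": 0,"dz": 0,"spin": 0,"fingers": -0.5},{"dx": -0.005,"dy": 0,"dz": 0,"spin": 0,"fingers": -0.5}])

```text
clock: 8.07
ee_pos: [0.5185, 0.136, 0.0529]
ee_rot: [[0.994, 0.113, 0.0], [0.113, -0.994, -0.0], [0.0, 0.0, -1.0]]
force: [2.0, 0.4, 2.8]
width: 0.0577
grip_force: 39.9
```

Converted, -0.002 m is -0.005, -0.001 m is -0.0025.

Emit:
servo_tool(commands=[{"dx": -0.0025,"dy": 0,"dz": 0,"spin": 0,"fingers": -0.5},{"dx": -0.005,"dy": 0,"dz": 0,"spin": 0,"fingers": -0.5},{"dx": -0.005,"dy": 0,"dz": 0,"spin": 0,"fingers": -0.5}])

```text
clock: 8.32
ee_pos: [0.5165, 0.1358, 0.0529]
ee_rot: [[0.994, 0.113, 0.0], [0.113, -0.994, 0.0], [0.0, 0.0, -1.0]]
force: [2.3, 0.3, 1.3]
width: 0.0574
grip_force: 40.0
```

Converted, -0.002 m is -0.005, -0.001 m is -0.0025.

Emit:
servo_tool(commands=[{"dx": -0.0025,"dy": 0,"dz": 0,"spin": 0,"fingers": -0.5},{"dx": -0.005,"dy": 0,"dz": 0,"spin": 0,"fingers": -0.5},{"dx": -0.005,"dy": 0,"dz": 0,"spin": 0,"fingers": -0.5}])

```text
clock: 8.57
ee_pos: [0.5163, 0.1357, 0.0531]
ee_rot: [[0.994, 0.112, 0.004], [0.112, -0.994, 0.001], [0.004, -0.001, -1.0]]
force: [7.1, -0.6, -1.8]
width: 0.0578
grip_force: 39.5
```

Run:
```python
from h import *
for n in("top","scene"):
    c=read_camera(n);np.save(n+"5.npy",c,allow_pickle=True)
T,S=[np.load(n+"5.npy",allow_pickle=True).item() for n in("top","scene")]
a=cv2.resize(S["img"][150:240,170:280],(440,360),interpolation=cv2.INTER_CUBIC);b=cv2.resize(T["img"][180:240,180:240],(360,360),interpolation=cv2.INTER_CUBIC)
cv2.imwrite("pics/c5.png",np.hstack([a,b]))
```

```text
(no output)
```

View pics/c5.png

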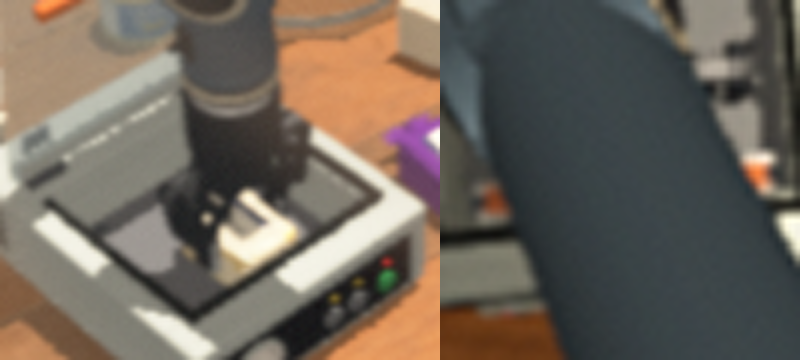

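The scene crop shows the block low in the chamber with its front end at the bar. The forward force has risen and the motion has stopped, so it is in contact. I press slightly more, then release.

Converted, -0.001 m is -0.0025.

Emit:
servo_tool(commands=[{"dx": -0.0025,"dy": 0,"dz": 0.0025,"spin": 0,"fingers": -0.5},{"dx": -0.0025,"dy": 0,"dz": 0.0025,"spin": 0,"fingers": -0.5},{"dx": -0.0025,"dy": 0,"dz": 0.0025,"spin": 0,"fingers": -0.5}])

```text
clock: 8.92
ee_pos: [0.5164, 0.1357, 0.053]
ee_rot: [[0.994, 0.112, 0.006], [0.112, -0.994, 0.001], [0.006, -0.001, -1.0]]
force: [5.9, 0.5, 4.5]
width: 0.0578
grip_force: 40.2
```

Converted, 0.0015 m is 0.0038, -0.001 m is -0.0025.

Emit:
servo_tool(commands=[{"dx": 0.0038,"dy": 0,"dz": -0.0025,"spin": 0,"fingers": 1.0},{"dx": 0.0038,"dy": 0,"dz": -0.0025,"spin": 0,"fingers": 1.0},{"dx": 0.0038,"dy": 0,"dz": -0.0025,"spin": 0,"fingers": 1.0},{"dx": 0.0038,"dy": 0,"dz": -0.0025,"spin": 0,"fingers": 1.0},{"dx": 0.0038,"dy": 0,"dz": -0.0025,"spin": 0,"fingers": 1.0},{"dx": 0.0038,"dy": 0,"dz": -0.0025,"spin": 0,"fingers": 1.0},{"dx": 0.0038,"dy": 0,"dz": -0.0025,"spin": 0,"fingers": 1.0}])

```text
clock: 9.5
ee_pos: [0.5146, 0.1355, 0.0526]
ee_rot: [[0.994, 0.113, -0.001], [0.113, -0.994, -0.0], [-0.001, 0.0, -1.0]]
force: [0.6, 0.1, 0.5]
width: 0.0853
grip_force: 0.0
```

Converted, -0.17 m is -0.425, -0.16 m is -0.4.

Emit:
servo_tool(commands=[{"dx": 0,"dy": 0,"dz": -0.0375,"spin": 0,"fingers": 1.0},{"dx": 0,"dy": 0,"dz": -0.1,"spin": 0,"fingers": 1.0},{"dx": 0,"dy": 0,"dz": -0.175,"spin": 0,"fingers": 1.0},{"dx": 0,"dy": 0,"dz": -0.25,"spin": 0,"fingers": 1.0},{"dx": -0.05,"dy": 0,"dz": -0.325,"spin": 0,"fingers": 1.0},{"dx": -0.1,"dy": 0,"dz": -0.4,"spin": 0,"fingers": 1.0},{"dx": -0.125,"dy": 0,"dz": -0.425,"spin": 0,"fingers": 1.0},{"dx": -0.125,"dy": 0,"dz": -0.425,"spin": 0,"fingers": 1.0}])

```text
clock: 10.17
ee_pos: [0.4649, 0.1305, 0.2257]
ee_rot: [[0.993, 0.114, 0.005], [0.114, -0.994, 0.0], [0.005, 0.0, -1.0]]
force: [0.9, 0.2, -0.5]
width: 0.0851
grip_force: 0.0
```

```bash
python3 snap.py w6
```

```text
[0.46492388 0.1304589  0.22571965] 10.1667
```

View pics/w6.png

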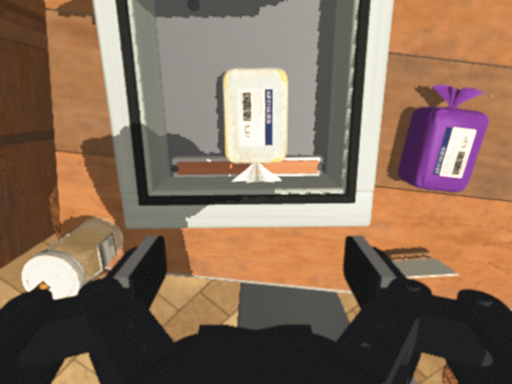

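Wrist view: the block lies in the chamber, its end at (255,160) against the bar and square to it, with the tail over the copper strip at (258,172). Next I check the lid geometry.

Run:
```python
from h import *
T,S=[np.load(n+".npy",allow_pickle=True).item() for n in("top","scene")]
def ends(c,x0,y0,x1,y1):
    h=cv2.cvtColor(c["img"],cv2.COLOR_BGR2HSV);m=((h[...,0]<14)&(h[...,1]>190)&(h[...,2]>170)).astype(np.uint8)
    k=np.zeros_like(m);k[y0:y1,x0:x1]=m[y0:y1,x0:x1];n,l,st,ce=cv2.connectedComponentsWithStats(k);i=1+st[1:,4].argmax()
    y,x=np.nonzero(l==i);print(st[i]);return [(x.min(),y[x<=x.min()+1].mean()),ce[i],(x.max(),y[x>=x.max()-1].mean())]
a=ends(T,158,138,232,156);b=ends(S,170,120,230,160);print(a,b)
m=np.array([.563,.148,0]);ex=np.array([np.cos(np.radians(7)),np.sin(np.radians(7)),0]);ey=np.array([-ex[1],ex[0],0])
for p,q in zip(a,b):
    r1=ray(T,[p]);r2=ray(S,[q]);P,e=tri((r1[0],r1[1][0]),(r2[0],r2[1][0]));print(P.round(4),e.round(4),"machine",((P-m)@ex).round(4),((P-m)@ey).round(4))
# black lip blob in top
h=cv2.cvtColor(T["img"],cv2.COLOR_BGR2HSV);k=np.zeros(h.shape[:2],np.uint8);k[134:152,168:218]=(h[134:152,168:218,2]<60);n,l,st,ce=cv2.connectedComponentsWithStats(k);i=1+st[1:,4].argmax();print(st[i],ce[i])
P=onz(T,[ce[i]],.333)[0];print(P,(P-m)@ex,(P-m)@ey)
```

```text
[163 143  65  11 164]
[220 132   1   1   1]
[(np.int64(163), np.float64(151.33333333333334)), array([193.87804878, 148.42073171]), (np.int64(227), np.float64(144.66666666666666))] [(np.int64(220), np.float64(132.0)), array([220., 132.]), (np.int64(220), np.float64(132.0))]
[0.5547 0.1791 0.3741] 0.0962 machine -0.0045 0.0319
[0.5919 0.1337 0.3215] 0.0505 machine 0.0269 -0.0178
[0.6358 0.0781 0.263 ] 0.0042 machine 0.0637 -0.0783
[171 138  43   9 243] [192.41975309 142.04115226]
[0.62275074 0.15528553 0.333     ] 0.060193249867584765 -5.0558933110953576e-05
```

Converted, -0.185 m is -0.4625, -0.175 m is -0.4375.

Emit:
servo_tool(commands=[{"dx": 0,"dy": 0,"dz": -0.075,"spin": 0,"fingers": -1.0},{"dx": 0,"dy": 0,"dz": -0.15,"spin": 0,"fingers": -1.0},{"dx": 0,"dy": 0,"dz": -0.225,"spin": 0,"fingers": -1.0},{"dx": 0,"dy": 0,"dz": -0.3,"spin": 0,"fingers": -1.0},{"dx": 0,"dy": 0,"dz": -0.375,"spin": 0,"fingers": -1.0},{"dx": 0,"dy": 0,"dz": -0.4375,"spin": 0,"fingers": -1.0},{"dx": 0,"dy": 0,"dz": -0.4625,"spin": 0,"fingers": -1.0},{"dx": 0,"dy": 0,"dz": -0.4625,"spin": 0,"fingers": -1.0},{"dx": 0,"dy": 0,"dz": -0.4625,"spin": 0,"fingers": -1.0}])

```text
clock: 10.97
ee_pos: [0.4654, 0.1297, 0.406]
ee_rot: [[0.994, 0.113, -0.002], [0.113, -0.994, -0.001], [-0.003, 0.0, -1.0]]
force: [0.1, 0.0, -0.7]
width: 0.0001
grip_force: 0.0
```

Converted, 0.22 m is 0.55, 0.03 m is 0.075.

Emit:
servo_tool(commands=[{"dx": 0.075,"dy": 0,"dz": 0,"spin": 0,"fingers": -1.0},{"dx": 0.1625,"dy": 0,"dz": 0,"spin": 0,"fingers": -1.0},{"dx": 0.25,"dy": 0,"dz": 0,"spin": 0,"fingers": -1.0},{"dx": 0.3375,"dy": 0,"dz": 0,"spin": 0,"fingers": -1.0},{"dx": 0.425,"dy": 0,"dz": 0,"spin": 0,"fingers": -1.0},{"dx": 0.5,"dy": 0,"dz": 0,"spin": 0,"fingers": -1.0},{"dx": 0.55,"dy": 0,"dz": 0,"spin": 0,"fingers": -1.0},{"dx": 0.55,"dy": 0,"dz": 0,"spin": 0,"fingers": -1.0},{"dx": 0.55,"dy": 0,"dz": 0,"spin": 0,"fingers": -1.0}])

```text
clock: 11.72
ee_pos: [0.684, 0.1548, 0.4033]
ee_rot: [[0.994, 0.113, -0.007], [0.113, -0.994, -0.001], [-0.007, 0.001, -1.0]]
force: [-0.0, 0.3, 0.6]
width: 0.0
grip_force: 0.0
```

Converted, 0.08 m is 0.2, 0.07 m is 0.175.

Emit:
servo_tool(commands=[{"dx": 0,"dy": 0,"dz": 0.05,"spin": 0,"fingers": -1.0},{"dx": 0,"dy": 0,"dz": 0.1125,"spin": 0,"fingers": -1.0},{"dx": 0,"dy": 0,"dz": 0.175,"spin": 0,"fingers": -1.0},{"dx": 0,"dy": 0,"dz": 0.2,"spin": 0,"fingers": -1.0},{"dx": 0,"dy": 0,"dz": 0.2,"spin": 0,"fingers": -1.0},{"dx": 0,"dy": 0,"dz": 0.2,"spin": 0,"fingers": -1.0}])

```text
clock: 12.22
ee_pos: [0.6834, 0.1548, 0.328]
ee_rot: [[0.994, 0.113, -0.001], [0.113, -0.994, -0.0], [-0.001, 0.0, -1.0]]
force: [0.5, 0.5, 0.4]
width: -0.0004
grip_force: 0.0
```

Run:
```python
from h import *
s=sense();p=s["ee_pos"];d=p-[.563,.148,0];X0=d[0]*.9925+d[1]*.1219;Y0=-d[0]*.1219+d[1]*.9925;print(p,X0,Y0,s["force"])
for t in [1.45,1.4,1.3,1.2,1.1,1.,.9,.8,.7,.6,.5,.4,.3,.2,.1,.05,.028,0]:
    print(t,round(.1-.221*np.cos(t)+.008*np.sin(t)-X0,4),round(p[2]-(.107+.221*np.sin(t)+.008*np.cos(t)),4))
```

```text
[0.68335592 0.15478614 0.32797778] 0.12028047718581247 -0.007936146617653132 [0.47568529 0.5128001  0.38313501]
1.45 -0.039 0.0006
1.4 -0.05 0.0018
1.3 -0.0717 0.0059
1.2 -0.0929 0.0121
1.1 -0.1134 0.0204
1.0 -0.133 0.0307
0.9 -0.1514 0.0429
0.8 -0.1685 0.0569
0.7 -0.1842 0.0725
0.6 -0.1982 0.0896
0.5 -0.2104 0.108
0.4 -0.2207 0.1275
0.3 -0.229 0.148
0.2 -0.2353 0.1692
0.1 -0.2394 0.191
0.05 -0.2406 0.2019
0.028 -0.241 0.2068
0 -0.2413 0.213
```

Converted, -0.093 m is -0.2325, -0.082 m is -0.205.

Emit:
servo_tool(commands=[{"dx": -0.05,"dy": 0,"dz": 0,"spin": 0,"fingers": -1.0},{"dx": -0.075,"dy": 0,"dz": 0,"spin": 0,"fingers": -1.0},{"dx": -0.1,"dy": 0,"dz": 0.0025,"spin": 0,"fingers": -1.0},{"dx": -0.125,"dy": 0,"dz": 0.005,"spin": 0,"fingers": -1.0},{"dx": -0.1525,"dy": 0,"dz": 0.01,"spin": 0,"fingers": -1.0},{"dx": -0.18,"dy": 0,"dz": 0.015,"spin": 0,"fingers": -1.0},{"dx": -0.205,"dy": 0,"dz": 0.0225,"spin": 0,"fingers": -1.0},{"dx": -0.2325,"dy": 0,"dz": 0.03,"spin": 0,"fingers": -1.0}])

```text
clock: 12.88
ee_pos: [0.5929, 0.1446, 0.3191]
ee_rot: [[0.994, 0.113, 0.008], [0.113, -0.994, 0.001], [0.008, -0.0, -1.0]]
force: [2.6, -0.3, 0.1]
width: -0.0003
grip_force: 1.1
```

Converted, -0.091 m is -0.2275, -0.0755 m is -0.1888.

Emit:
servo_tool(commands=[{"dx": -0.05,"dy": 0,"dz": 0.02,"spin": 0,"fingers": -1.0},{"dx": -0.075,"dy": 0,"dz": 0.0325,"spin": 0,"fingers": -1.0},{"dx": -0.1,"dy": 0,"dz": 0.0475,"spin": 0,"fingers": -1.0},{"dx": -0.1225,"dy": 0,"dz": 0.0625,"spin": 0,"fingers": -1.0},{"dx": -0.145,"dy": 0,"dz": 0.0775,"spin": 0,"fingers": -1.0},{"dx": -0.1675,"dy": 0,"dz": 0.095,"spin": 0,"fingers": -1.0},{"dx": -0.1888,"dy": 0,"dz": 0.1125,"spin": 0,"fingers": -1.0},{"dx": -0.2075,"dy": 0,"dz": 0.1325,"spin": 0,"fingers": -1.0},{"dx": -0.2275,"dy": 0,"dz": 0.1525,"spin": 0,"fingers": -1.0}])

```text
clock: 13.63
ee_pos: [0.503, 0.1347, 0.2581]
ee_rot: [[0.994, 0.113, 0.008], [0.113, -0.994, 0.001], [0.008, -0.0, -1.0]]
force: [1.2, -0.4, 3.4]
width: 0.0003
grip_force: 1.8
```

Run:
```python
from h import *
s=sense();p=s["ee_pos"];d=p-[.563,.148,0];X0=d[0]*.9925+d[1]*.1219;print(p,X0,s["force"])
for t in [.8,.7,.6,.5,.4,.3,.2,.15,.1,.05,0]:
    print(t,round(.1-.221*np.cos(t)+.008*np.sin(t)-X0,4),round(p[2]-(.107+.221*np.sin(t)+.008*np.cos(t)),4))
```

```text
[0.5029661  0.13467383 0.2581002 ] -0.06120810249355226 [ 1.2259804  -0.40318663  3.39706024]
0.8 0.013 -0.013
0.7 -0.0027 0.0026
0.6 -0.0167 0.0197
0.5 -0.0289 0.0381
0.4 -0.0392 0.0577
0.3 -0.0476 0.0781
0.2 -0.0538 0.0994
0.15 -0.0561 0.1102
0.1 -0.0579 0.1211
0.05 -0.0591 0.1321
0 -0.0598 0.1431
```

Emit:
servo_tool(commands=[{"dx": -0.02,"dy": 0,"dz": 0.0275,"spin": 0,"fingers": -1.0},{"dx": -0.0418,"dy": 0,"dz": 0.05,"spin": 0,"fingers": -1.0},{"dx": -0.0575,"dy": 0,"dz": 0.0725,"spin": 0,"fingers": -1.0},{"dx": -0.0725,"dy": 0,"dz": 0.095,"spin": 0,"fingers": -1.0},{"dx": -0.085,"dy": 0,"dz": 0.12,"spin": 0,"fingers": -1.0},{"dx": -0.0975,"dy": 0,"dz": 0.145,"spin": 0,"fingers": -1.0},{"dx": -0.11,"dy": 0,"dz": 0.17,"spin": 0,"fingers": -1.0},{"dx": -0.12,"dy": 0,"dz": 0.195,"spin": 0,"fingers": -1.0},{"dx": -0.1275,"dy": 0,"dz": 0.2225,"spin": 0,"fingers": -1.0},{"dx": -0.135,"dy": 0,"dz": 0.2475,"spin": 0,"fingers": -1.0}])

```text
clock: 14.47
ee_pos: [0.4485, 0.1282, 0.1556]
ee_rot: [[0.994, 0.113, 0.003], [0.113, -0.994, 0.001], [0.003, -0.001, -1.0]]
force: [4.3, -0.3, 4.7]
width: -0.0001
grip_force: 2.6
```

Converted, 0.028 m is 0.07, -0.003 m is -0.0075.

Emit:
servo_tool(commands=[{"dx": -0.005,"dy": 0,"dz": 0.0175,"spin": 0,"fingers": -1.0},{"dx": -0.0075,"dy": 0,"dz": 0.035,"spin": 0,"fingers": -1.0},{"dx": -0.01,"dy": 0,"dz": 0.0525,"spin": 0,"fingers": -1.0},{"dx": -0.0125,"dy": 0,"dz": 0.065,"spin": 0,"fingers": -1.0},{"dx": -0.0125,"dy": 0,"dz": 0.07,"spin": 0,"fingers": -1.0},{"dx": -0.0125,"dy": 0,"dz": 0.07,"spin": 0,"fingers": -1.0}])

```text
clock: 14.97
ee_pos: [0.4423, 0.1275, 0.1275]
ee_rot: [[0.994, 0.113, -0.001], [0.113, -0.994, 0.0], [-0.001, -0.0, -1.0]]
force: [2.9, -0.3, 4.0]
width: -0.0001
grip_force: 2.7
```

Emit:
servo_tool(commands=[{"dx": 0,"dy": 0,"dz": 0.005,"spin": 0,"fingers": -1.0},{"dx": 0,"dy": 0,"dz": 0.0125,"spin": 0,"fingers": -1.0},{"dx": 0,"dy": 0,"dz": 0.015,"spin": 0,"fingers": -1.0},{"dx": 0,"dy": 0,"dz": 0.015,"spin": 0,"fingers": -1.0}])

```text
clock: 15.3
ee_pos: [0.4419, 0.1274, 0.1217]
ee_rot: [[0.994, 0.113, -0.001], [0.113, -0.994, -0.0], [-0.001, 0.0, -1.0]]
force: [2.6, 0.5, 5.3]
width: 0.0001
grip_force: 2.8
```

Converted, 0.003 m is 0.0075, 0.0015 m is 0.0038.

Emit:
servo_tool(commands=[{"dx": 0,"dy": 0,"dz": 0.0038,"spin": 0,"fingers": -1.0},{"dx": 0,"dy": 0,"dz": 0.0075,"spin": 0,"fingers": -1.0},{"dx": 0,"dy": 0,"dz": 0.0075,"spin": 0,"fingers": -1.0}])

```text
clock: 15.55
ee_pos: [0.4418, 0.1274, 0.1191]
ee_rot: [[0.994, 0.113, -0.001], [0.113, -0.994, -0.001], [-0.002, 0.0, -1.0]]
force: [-0.1, -0.1, 8.9]
width: -0.0001
grip_force: 4.8
```

Converted, 0.002 m is 0.005, 0.001 m is 0.0025.

Emit:
servo_tool(commands=[{"dx": 0,"dy": 0,"dz": 0.0025,"spin": 0,"fingers": -1.0},{"dx": 0,"dy": 0,"dz": 0.005,"spin": 0,"fingers": -1.0},{"dx": 0,"dy": 0,"dz": 0.005,"spin": 0,"fingers": -1.0}])

```text
clock: 15.8
ee_pos: [0.4416, 0.1274, 0.1174]
ee_rot: [[0.994, 0.113, -0.002], [0.113, -0.994, -0.001], [-0.002, 0.001, -1.0]]
force: [-0.1, -0.4, 12.2]
width: -0.0001
grip_force: 6.0
```

Converted, 0.002 m is 0.005, 0.001 m is 0.0025.

Emit:
servo_tool(commands=[{"dx": 0,"dy": 0,"dz": 0.0025,"spin": 0,"fingers": -1.0},{"dx": 0,"dy": 0,"dz": 0.005,"spin": 0,"fingers": -1.0},{"dx": 0,"dy": 0,"dz": 0.005,"spin": 0,"fingers": -1.0}])

```text
clock: 16.05
ee_pos: [0.4416, 0.1274, 0.1156]
ee_rot: [[0.994, 0.113, -0.002], [0.113, -0.994, -0.001], [-0.002, 0.001, -1.0]]
force: [-1.4, -0.2, 15.3]
width: 0.0003
grip_force: 7.2
```

Converted, 0.0015 m is 0.0038, 0.001 m is 0.0025.

Emit:
servo_tool(commands=[{"dx": 0,"dy": 0,"dz": 0.0025,"spin": 0,"fingers": -1.0},{"dx": 0,"dy": 0,"dz": 0.0038,"spin": 0,"fingers": -1.0},{"dx": 0,"dy": 0,"dz": 0.0038,"spin": 0,"fingers": -1.0}])

```text
clock: 16.3
ee_pos: [0.4416, 0.1274, 0.1153]
ee_rot: [[0.994, 0.113, -0.002], [0.113, -0.994, -0.002], [-0.002, 0.002, -1.0]]
force: [-5.9, -1.6, 24.2]
width: 0.0001
grip_force: 12.2
```

The force jumped with almost no travel, so the lid is on its stop at about 24 N. I hold there and check.

Emit:
servo_tool(commands=[{"dx": 0,"dy": 0,"dz": 0,"spin": 0,"fingers": -1.0},{"dx": 0,"dy": 0,"dz": 0,"spin": 0,"fingers": -1.0},{"dx": 0,"dy": 0,"dz": 0,"spin": 0,"fingers": -1.0},{"dx": 0,"dy": 0,"dz": 0,"spin": 0,"fingers": -1.0},{"dx": 0,"dy": 0,"dz": 0,"spin": 0,"fingers": -1.0},{"dx": 0,"dy": 0,"dz": 0,"spin": 0,"fingers": -1.0}])

```text
clock: 16.8
ee_pos: [0.4416, 0.1274, 0.1153]
ee_rot: [[0.994, 0.113, -0.001], [0.113, -0.994, -0.002], [-0.002, 0.002, -1.0]]
force: [-5.5, -1.6, 24.1]
width: -0.0001
grip_force: 12.1
```

Run:
```python
from h import *
w=read_camera("wrist")["img"];s=read_camera("scene")["img"][100:270,130:330]
cv2.imwrite("pics/end.png",np.hstack([cv2.resize(w,(400,300)),cv2.resize(s,(353,300),interpolation=cv2.INTER_CUBIC)]))
```

```text
(no output)
```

View pics/end.png

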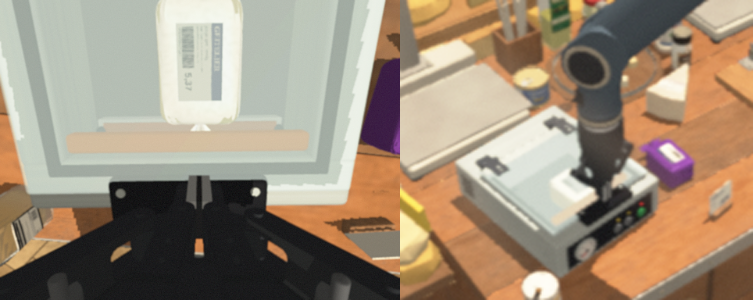

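The lid is shut flat with the fingers on the black lip at (200,190). The block is seen through it against the bar at (200,125), and the other goods stand where they were.

```bash
python3 -c "
from cell import sign_off
print(sign_off())"
```

```text
the job is handed in; nothing more can be done
None
```

I handed the job in: the block lies flat and square against the sealing bar with its tail over it, the fingers hold the lid on its stop at about 24 N, and no other goods were disturbed; the hand-in returned no verdict.

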